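Lay the ceramic probe rod in the V-blocks and clamp it

ROBOT

A 7-joint arm with a two-finger parallel gripper is mounted at the origin on the work surface. World frame = base frame: x ahead of the robot, y to its left, z up, the work surface at z = 0. Lengths are in mm, angles in rad, forces in N, time in s.
With the tool pointing down it reaches from about 425 to 875 mm from the base axis. Payload 8.4 kg.
Tool frame: the origin (TCP) lies midway between the tips of the shut fingers; the grasp point (between the pads) lies 19 mm behind it; z points along the fingers, y is the line along which they close (so a half turn about z gives the same grasp; the last joint's range is limited). The gripper opens to 87 mm and grips with 3 to 60 N. Pads are 19 mm wide; open, the fingers measure 117 mm over their backs; the gripper's body (75 mm by 190 mm) begins 51 mm behind the grasp point.
Start: joints at [1.075, 0.333, 0.04, 1.465, -0.013, 1.343, -0.059], TCP at [251.18, -599.475, 193.546] pointing down, gripper open.
Joint ranges: [-2.58, 2.58], [-0.38, 2.09], [-1.3, 1.39], [0.25, 2.4], [-1.5, 4.64], [0.08, 2.09], [-2.65, 2.65]. Speed limits (rad/s): [2.22, 2.22, 2.79, 2.79, 3.14, 3.14, 3.14].

INTERFACE

Orientations are given as a unit quaternion [x, y, z, w].
In Python, from bench import robot gives the robot as it stands.
- The arm moves only by the tool drive_tool, never from a script. Its argument "moves" is a list of rows, each a list of 6 numbers: the shift along the tool's x, y, z each as a share of 2.5 cm, from -1 to 1, then the turn, a rotation vector about the tool's x, y, z each as a share of 0.08 rad, from -1 to 1. A call has 1 to 20 rows; each row shifts and turns the commanded pose from where the row before left it, along the tool's axes as they then stand; what a row does not reach is not made up. A row lasts 1/12 s, in which the tool goes at most 41.7 mm and 7.16 degrees, less where a joint would pass 70% of its speed; a pose out of reach is approached as far as the arm can. A call with a number of a shift or a turn outside -1 to 1 is refused whole. A call with a gripper value outside its range is refused whole. "hand" is the opening in per cent of the stroke, from 0 (shut) to 100 (fully open), set as the call begins (left out, the last holds). The fingers move at their own pace and stop on an object; the grip force is fixed at half the most. Time passes only in rows, so rows that do not move let the fingers close. It gives the time, the measured TCP pose, the force, the opening and the grip force at its end, in the units of the state.
- robot.sense(): the state, without advancing time (a new reading comes with each control period).
- robot.snapshot(name): name is "side" or "top"; returns (picture, depth): 384x512x3 uint8, blue, green, red; 384x512 float32, mm along the optical axis (not along the pixel's ray), 0 where there is no reading.
- robot.calibration(name): a dict with "vertical_fov" (degrees; the focal length in pixels is half the picture's height over the tangent of half this angle, whatever the lens; pixels are square), "cx", "cy" (the principal point, pixels), "extrinsics" (4x4, takes a point from world to camera coordinates). Camera axes: x right, y down, z forward; pixel columns grow to the right and rows downward; lengths in mm; the calibration is good to about 2 mm. A picture is of the moment at which its call begins. calibration takes no time and is no camera call.
- robot.hand_in(): hands the job in; it is judged then, once.
The state is a dict: "t": time; "qpos": joint angles; "qd": joint speeds; "joint_torque": joint torques, N m; "tcp_pos": TCP position; "tcp_rot": TCP orientation; "wrist_force": force on the tool from outside, world axes, zero at the start; "moment": the same for the moment, N m; "width": finger opening in mm; "grip_force": force on a finger pad.
Only numpy, scipy, OpenCV 4.12 (cv2) and the standard library are available. Lean on these libraries where they do the work, as an engineer would, in place of code of your own. Each camera call takes 0.05 s, during which the arm holds its last target. There are 200 camera calls.

TASK

Take the white ceramic rod with copper ends from the rack and lay it gently in the two V-blocks, then slide it along them until its end bears on the spring plunger of the stop and pushes it part of the way in, never hard against its bottom. Leave it there and swing the red clamp strap over the rod, all the way round, so that its white shoe presses on the rod and the plunger is still loaded. Do not disturb the dark rod in the rack or the small crucible on the plate.

Things in the scene. Friction and masses are not known exactly. Their poses are not given: they have to be found in the camera images.
- probe: The white ceramic rod with copper-coloured end bands, a plain cylinder 24 mm in diameter and 160 mm long, about 0.4 kg. Its origin is its centre, half-way along on its axis; x runs along the rod. Starts in one of the two places of the rack, at random.
- probe_center (a point): Centre of the white rod, the same point and axes as probe.
- spare_center (a point): Centre of the dark grey rod, of the same size, which lies in the other place of the rack and stays there; x runs along the rod.
- rack: Fixed grey plastic rack, 140 x 170 mm; origin at the centre of its underside on the table, z up. Rods lie along its x in V notches, in two places at y = +50 and -50 mm, their axis 50 mm above the table. The supports, 24 mm thick at x = +50 and -50 mm, are as high as the rod axis; the 76 mm between them are free for fingers, 40 mm deep under the axis.
- vee_center (a point): On the fixture: the point half-way between the two V-blocks, on the axis that a seated 24 mm rod takes, 60 mm above the table. x runs along the grooves towards the stop, y to the strap's pivot, z up. Sliding the loose rod along the grooves takes some 1.5 to 5 N, which differs each time.
- stop: Blue stop block, 30 x 40 x 66 mm, fixed on the fixture plate 150 mm from vee_center in +x, axes as vee_center; origin at the centre of its underside, 12 mm above the table. From its face towards the V-blocks a brass sleeve stands out, set differently each time and not measured; the sleeve bears a steel plunger with a ball end, on the rod's axis.
- strap (a joint): Angle of the red clamp strap about its upright pivot, rad: 0 is closed, square across the rod, at its end stop; it starts at 1.3 to 1.7, pointing along the rod's side towards the stop. Closing turns clockwise seen from above. The hinge is stiff and stays put: 1 N at the handle, 3 N more at 1 rad/s. The strap is 20 mm wide, from 86 to 94 mm above the table.
- strap_pivot (a point): On the strap's pivot axis, 75 mm from vee_center in its y, at the height of strap_handle.
- strap_handle (a point): Middle of the black upright round handle at the strap's free end, 14 mm in diameter and 36 mm tall (from 94 to 130 mm above the table), 105 mm from the pivot axis. Grip it or push it from the side.
- shoe: White ball-shaped spring shoe of 20 mm diameter under the strap, 75 mm from the pivot; origin at the strap's underside. Its lowest point hangs 69 mm above the table and rides up on the rod (top at 72 mm) as the strap comes over, over the last 0.55 rad; it then presses with about 5 N. It yields 6 mm upwards.
- crucible: Small white ceramic crucible, 32 mm in diameter, 30 mm tall, standing on the fixture plate's corner 88 mm from vee_center in -x and 88 mm in y; origin at the centre of its underside.
- fixture: The fixed fixture, on a dark steel plate 12 mm thick, 280 x 170 mm; origin on the table directly under vee_center, same axes. Its two steel V-blocks are 24 mm thick, centred at x = +50 and -50 mm, with 90 degree grooves about 33 mm wide at the top, as high as the rod axis; the 76 mm between them are free for fingers, 48 mm deep under the rod axis.
- stop_axis (a point): Centre of the stop block's face, where the sleeve comes out, on the rod's axis, 135 mm from vee_center. The ball's tip, untouched, lies 41 to 61 mm from here (a rod centre at -6 to +14 mm from vee_center): find it by feel. The plunger gives way by 8 mm, from 1.0 N at first to 6.6 N fully in, then is rigid. Friction holds the rod there when let go.
Mind the look-alikes: they are no part of the job. What is meant by the probe is not pink, purple or turquoise, and is the smaller of those in its own colour.

How it is judged (in metres and radians):
On the way, in this order (a step that is already met when the one before it is completed fails the run):
1. the white rod lies seated in both V-blocks and bears on the plunger (over 0.4 N) (y of probe_center in the frame of vee_center between -0.002 and 0.002 m and z of probe_center in the frame of vee_center between -0.003 and 0.002 m and angle between the x axis of probe_center and the x axis of vee_center, either way round below 0.035 rad and contact force between probe and stop above 0.4 N), for 0.3 s.
2. the strap is swung round over the rod (under 0.15 rad) and its shoe presses on it (over 2 N) (value of joint strap below 0.15 rad and contact force between shoe and probe above 2 N), for 0.2 s.
At the end, for the whole second after the job is handed in: White rod at rest in both V-blocks: within 2 mm of their axis (3 mm below it at most), parallel within 0.035 rad; its end bears on the plunger with over 0.4 N; strap under 0.15 rad, at rest, its shoe pressing the rod with over 2 N; dark rod within 20 mm of its start (all of step 1 and all of step 2 and linear speed of probe below 0.01 m/s and velocity of joint strap below 0.05 rad/s and distance of spare_center from where it was at the start of the episode below 0.02 m); the robot touches nothing.
It fails at once if the rod is driven hard against the stop (over 12 N) (contact force between probe and stop above 12 N).
It fails at once if the rod is pressed or dropped hard into the fixture (over 50 N, summed over the groove faces) (contact force between probe and fixture above 50 N).
It fails at once if the dark rod is moved more than 20 mm (distance of spare_center from where it was at the start of the episode above 0.02 m).
It fails at once if the crucible is moved more than 20 mm (distance of crucible from where it was at the start of the episode above 0.02 m).
It also fails if it takes over 72 s, if anything falls off the work surface, if the arm or the gripper's body presses on something with over 40 N, if the wrist force passes 120 N, or if a joint passes its speed limit or range.

## Working session

There is one attempt and no reset: what is moved stays moved. The work goes in short steps, Python scripts to look and compute and a tool call to move; the robot and the scene stay as the last step left them, time stands still between calls to the robot, and variables do not carry over. Pictures are saved under pics/ and viewed, at most 10 in all, crops included, and the job is handed in when it is done.

Besides the shell and the picture viewer there is one more tool, called after "Emit:" in YAML: its name, and indented under it one key for each argument. drive_tool: Moves the arm, as the interface text tells. Its arguments: {"type":"object","properties":{"moves":{"type":"array","items":{"type":"array","items":{"type":"number"}}},"hand":{"type":"number"}},"required":["moves"]}

```bash
ls; mkdir -p pics
cat > h.py <<'E'
import numpy as np, cv2
from bench import robot
def K(n):
    c=robot.calibration(n); f=192/np.tan(np.radians(c["vertical_fov"])/2)
    return f,c["cx"],c["cy"],np.array(c["extrinsics"])
def world(n,u,v,d):
    f,cx,cy,E=K(n); p=np.array([(u-cx)*d/f,(v-cy)*d/f,d,1]); return (np.linalg.inv(E)@p)[:3]
def atz(n,u,v,z):
    a=world(n,u,v,1.);b=world(n,u,v,1000.); return a+(b-a)*(z-a[2])/(b[2]-a[2])
def proj(n,P):
    f,cx,cy,E=K(n); q=E@np.append(P,1); return cx+f*q[0]/q[2],cy+f*q[1]/q[2]
E
python3 - <<'E'
from h import *
for n in("top","side"):
    im,d=robot.snapshot(n); cv2.imwrite(f"pics/{n}0.png",cv2.resize(im,(800,600),interpolation=cv2.INTER_CUBIC)); np.save(f"pics/{n}0.npy",d); cv2.imwrite(f"pics/{n}raw.png",im)
    c=robot.calibration(n);print(c)
print(robot.sense())
E
```

```text
pics
{'vertical_fov': 53.560458221261534, 'cx': 262.970528199605, 'cy': 184.1944271039149, 'extrinsics': array([[-5.68364334e-03, -9.99983820e-01,  2.38114746e-04,
        -2.32120912e+02],
       [-9.97740613e-01,  5.65495260e-03, -6.69454235e-02,
         4.50203263e+02],
       [ 6.69429938e-02, -6.18070663e-04, -9.97756610e-01,
         1.48393671e+03],
       [ 0.00000000e+00,  0.00000000e+00,  0.00000000e+00,
         1.00000000e+00]])}
{'vertical_fov': 49.31809049214433, 'cx': 250.9099864112088, 'cy': 187.48173981633613, 'extrinsics': array([[-9.85805378e-01, -1.67142640e-01,  1.58459431e-02,
         4.11828682e+02],
       [-1.09890591e-01,  5.71004050e-01, -8.13559115e-01,
         2.59815974e+02],
       [ 1.26932321e-01, -8.03752271e-01, -5.81266267e-01,
         1.12863586e+03],
       [ 0.00000000e+00,  0.00000000e+00,  0.00000000e+00,
         1.00000000e+00]])}
{'t': 0.1, 'qpos': array([ 1.0747977 ,  0.33385842,  0.03987197,  1.46614015, -0.01337857,
        1.34331207, -0.05848264]), 'qd': array([ 0.00083051, -0.00293213, -0.00063557, -0.00280232, -0.00031123,
        0.00043367,  0.00085121]), 'joint_torque': array([ 3.56198841e-03, -6.57811904e+01,  1.33960459e+00, -4.04706466e+01,
       -5.96211269e-02,  4.10030968e-02,  9.60124703e-05]), 'tcp_pos': array([ 250.99706507, -599.09391152,  192.75738016]), 'tcp_rot': array([ 9.80382241e-01,  1.97104375e-01, -2.00469212e-04, -6.97977173e-04]), 'wrist_force': array([-0.75346522,  0.13867499,  0.77598019]), 'moment': array([ 0.0786536 ,  0.02737989, -0.01124664]), 'grip_force': 0.0, 'width': 87.0965290520358}
```

View pics/top0.png

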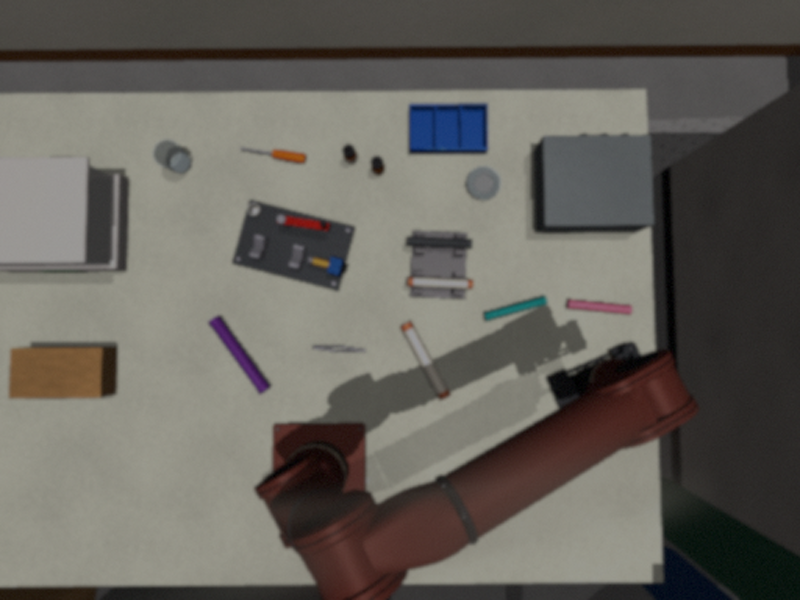

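View pics/side0.png

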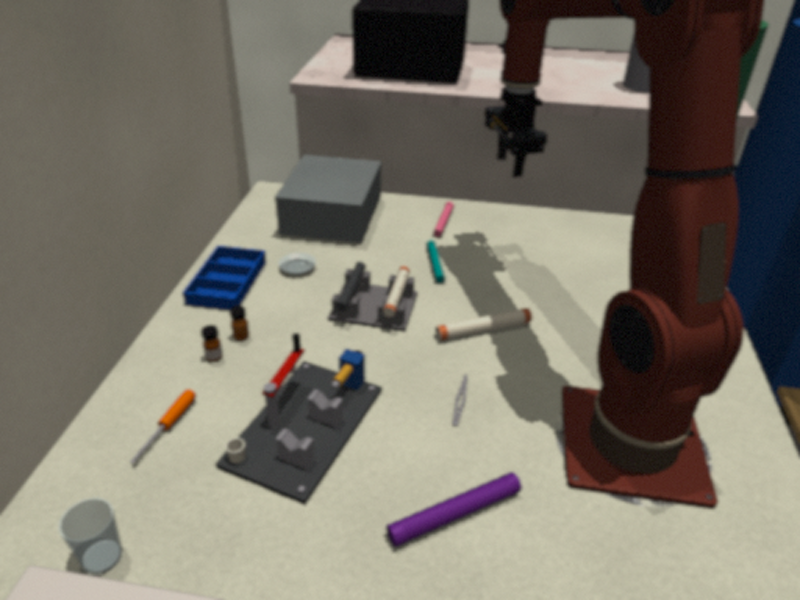

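The overhead picture shows the white rod in the rack's near place at about (440,283), the dark rod at (438,242), and the fixture at (295,245) with the strap pointing to the stop. I'll enlarge this area.

Run:
```python
from h import *
ims=[robot.snapshot("top") for _ in range(6)]
im=np.mean([a for a,_ in ims],0).astype(np.uint8); d=np.median([b for _,b in ims],0)
np.save("pics/d.npy",d); cv2.imwrite("pics/avg.png",im)
cr=im[115:205,145:305]; cr=cv2.convertScaleAbs(cr,alpha=1.4)
cv2.imwrite("pics/crop.png",cv2.resize(cr,None,fx=5,fy=5,interpolation=cv2.INTER_CUBIC))
# cloud
f,cx,cy,E=K("top")
v,u=np.mgrid[115:205,145:305]; dd=d[115:205,145:305]
P=np.stack([(u-cx)*dd/f,(v-cy)*dd/f,dd,np.ones_like(dd)],-1)@np.linalg.inv(E).T
np.save("pics/P.npy",P[...,:3])
hsv=cv2.cvtColor(im[115:205,145:305],cv2.COLOR_BGR2HSV)
# white rod: tall points
Z=P[...,2]
import sys
print("table z",np.median(Z[:8]),np.median(Z[-8:]))
m=(Z>40)&(u>255)
n,l,s,c=cv2.connectedComponentsWithStats(m.astype(np.uint8))
for i in range(1,n):
    if s[i][4]>15:
        q=P[l==i][:,:3]; print("tall",s[i]+[145,115,0,0,0],q.mean(0),q.min(0),q.max(0))
for r in Z[15:75:3,35:110:4].astype(int): print(*r)
```

```text
table z 0.27888281024024764 0.2639005968401307
tall [260 148  42  16 358] [ 558.38744628 -303.39896296   56.7852857 ] [ 528.95367096 -381.81455979   41.20567032] [ 587.45030073 -223.80205054   66.42917413]
tall [261 174  41  15 357] [ 458.70721911 -301.82753051   56.71860422] [ 431.06784781 -380.21539382   43.74622753] [ 485.88567422 -227.10705253   65.7460208 ]
0 -2 0 0 -1 0 0 1 0 0 -1 -2 0 0 0 -1 1 0 0
10 1 0 -1 0 -1 2 0 -1 0 0 2 2 0 0 0 0 1 1
12 11 16 12 0 0 0 0 1 -1 2 0 0 0 0 1 3 3 0
98 94 14 6 13 10 0 3 1 0 2 0 -3 0 1 3 3 0 2
101 92 95 93 92 94 131 10 14 -2 0 0 2 -1 1 -2 2 0 -1
14 34 12 92 95 92 95 101 15 11 11 11 0 -1 -2 0 1 -3 0
9 10 8 11 12 10 13 13 16 13 11 11 0 0 1 -2 -1 -1 2
12 15 10 11 13 13 12 14 10 12 13 13 2 -1 1 2 0 1 0
14 13 10 9 11 9 13 12 17 12 11 12 0 0 0 1 0 0 -1
11 12 61 9 8 11 8 10 13 13 10 0 0 0 0 -1 0 0 2
9 12 56 58 15 11 11 11 16 12 9 0 0 1 2 1 0 0 1
11 13 48 50 12 10 12 14 12 10 12 0 0 0 0 1 -1 -1 2
12 9 50 45 63 68 67 11 79 78 12 1 0 1 0 0 1 0 0
10 10 60 31 13 62 67 70 81 77 12 0 0 0 5 0 0 1 0
10 12 14 16 12 11 12 12 78 77 68 0 -1 1 -1 2 0 1 -2
12 13 11 12 11 11 13 12 75 77 1 -1 3 2 0 -1 1 0 0
0 1 12 14 13 11 15 11 12 13 -1 -2 0 -1 0 4 -2 -2 0
-1 0 1 0 9 11 11 11 13 11 0 0 0 1 1 1 0 0 0
-2 3 -1 3 0 1 3 13 10 10 1 0 1 0 0 -4 1 0 -2
-3 0 0 0 0 1 0 2 1 1 1 2 0 0 1 0 -2 0 4
```

View pics/crop.png

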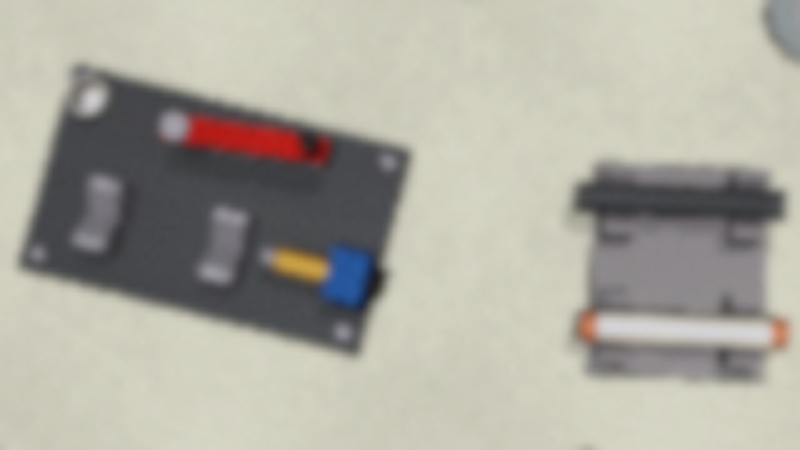

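The crop shows plate corners at (73,67), (410,150), (358,353), (20,267); V-blocks at (98,212) and (223,245); stop at (348,277); strap pivot at (173,126) and handle at (311,143). The white rod runs from (582,327) to (788,333).

```bash
cat >> h.py <<'E'
def rect(im,z,x0,x1,y0,y1,n="top"):  # 1 px/mm: col=y-y0, row=x-x0 at plane z
    src=np.float32([[0,0],[y1-y0,0],[y1-y0,x1-x0],[0,x1-x0]])
    dst=np.float32([proj(n,np.array([x0+r,y0+c,z])) for c,r in src])
    H=cv2.getPerspectiveTransform(src,dst)
    return cv2.warpPerspective(im,H,(int(y1-y0),int(x1-x0)),flags=cv2.INTER_CUBIC|cv2.WARP_INVERSE_MAP)
E
python3 - <<'E'
from h import *
im=cv2.imread("pics/avg.png")
# plate
x0,x1,y0,y1=380,720,-180,220
w=rect(im,12,x0,x1,y0,y1); g=w.max(2)
t,m=cv2.threshold(cv2.GaussianBlur(g,(5,5),0),0,255,cv2.THRESH_OTSU+cv2.THRESH_BINARY_INV)
m=cv2.morphologyEx(m,cv2.MORPH_CLOSE,np.ones((25,25)))
n,l,s,c=cv2.connectedComponentsWithStats(m); i=1+np.argmax(s[1:,4])
cs,_=cv2.findContours((l==i).astype(np.uint8),0,1); r=cv2.minAreaRect(max(cs,key=cv2.contourArea))
print("plate",r,"centre",r[0][1]+x0,r[0][0]+y0)
bx=cv2.boxPoints(r); print(bx[:,::-1]+[x0,y0])
def cr(x,y): return (145+(x+.5)/5-.5,115+(y+.5)/5-.5)
for k,z in {(73,67):12,(410,150):12,(358,353):12,(20,267):12,(173,126):100,(311,135):130,(348,277):78,(98,212):60,(223,245):60,(582,327):50,(788,333):50,(575,196):50,(785,206):50,(92,98):42}.items():
    print(k,z,atz("top",*cr(*k),z).round(1))
# white rod mask
x0,x1,y0,y1=400,620,-420,-190
w=rect(im,50,x0,x1,y0,y1); hsv=cv2.cvtColor(w,cv2.COLOR_BGR2HSV)
cv2.imwrite("pics/r.png",w)
org=((hsv[...,1]>110)&(hsv[...,0]<20)).astype(np.uint8)
n,l,s,c=cv2.connectedComponentsWithStats(org)
for i in range(1,n):
    if s[i,4]>30: print("copper",s[i],c[i][1]+x0,c[i][0]+y0)
E
```

```text
plate ((246.08970642089844, 181.80430603027344), (298.0549011230469, 173.48184204101562), 14.191095352172852) centre 561.8043060302734 66.08970642089844
[[609.3631134  -99.65505981]
 [441.17533875 -57.12481689]
 [514.24549866 231.83447266]
 [682.43328857 189.30422974]]
(73, 67) 12 [676.  177.9  12. ]
(410, 150) 12 [607.7 -91.   12. ]
(358, 353) 12 [446.2 -50.   12. ]
(20, 267) 12 [515.9 217.8  12. ]
(173, 126) 100 [611.6  78.2 100. ]
(311, 135) 130 [598.8 -29.6 130. ]
(348, 277) 78 [499.5 -50.4  78. ]
(98, 212) 60 [552.7 144.1  60. ]
(223, 245) 60 [526.6  47.9  60. ]
(582, 327) 50 [ 462.8 -227.2   50. ]
(788, 333) 50 [ 457.2 -385.8   50. ]
(575, 196) 50 [ 564.5 -222.3   50. ]
(785, 206) 50 [ 555.8 -384.7   50. ]
(92, 98) 42 [644.9 154.5  42. ]
copper [37 50  7 15 78] 457.5128205128205 -380.06410256410254
copper [186  55   8  19 129] 463.48062015503876 -230.95348837209303
```

Emit:
drive_tool:
  moves:
    - [0,0,0,0,0,-0.945]
    - [0,0,0,0,0,-0.945]
    - [0,0,0,0,0,-0.945]
    - [0,0,0,0,0,-0.945]
    - [0,0,0,0,0,-0.945]
    - [0,0,0,0,0,-0.945]
    - [0,0,0,0,0,-0.945]
    - [0,0,0,0,0,-0.945]
    - [0,0,0,0,0,-0.945]
    - [0,0,0,0,0,-0.945]
    - [0,0,0,0,0,-0.945]
    - [0,0,0,0,0,-0.945]
    - [0,0,0,0,0,-0.945]
    - [0,0,0,0,0,-0.945]
    - [0,0,0,0,0,-0.945]
    - [0,0,0,0,0,0]
    - [0,0,0,0,0,0]
  hand: 100

```text
t: 1.82
tcp_pos: [251.1, -599.5, 193.6]
tcp_rot: [0.722, 0.692, 0.0, 0.0]
wrist_force: [0.4, 0.3, 0.3]
width: 87.3
grip_force: 0.0
```

```bash
cat >> h.py <<'E'
from scipy.spatial.transform import Rotation as R
O=np.array([538.5,96.]); A=np.radians(-90-14.35)   # fixture origin, x heading
FX=np.array([np.cos(A),np.sin(A)]); FY=np.array([-FX[1],FX[0]])
def plan(x,y,z,yaw):
    s=robot.sense(); r=R.from_quat(s["tcp_rot"]); M=r.as_matrix()
    T=np.array([x,y,z]); c,sn=np.cos(yaw),np.sin(yaw)
    G=np.array([[c,sn,0],[sn,-c,0],[0,0,-1]]).T
    print("t",s["t"],"tcp",s["tcp_pos"].round(1),"yaw",np.degrees(np.arctan2(M[1,0],M[0,0])).round(2),"W",round(s["width"],1),"F",s["wrist_force"].round(2))
    print("shift shares (now axes)",(M.T@(T-s["tcp_pos"])/25).round(2),"(goal axes)",(G.T@(T-s["tcp_pos"])/25).round(2),"turn shares",(R.from_matrix(M.T@G).as_rotvec()/.08).round(3))
E
python3 - <<'E'
from h import *
plan(460.4,-305.8,100,np.radians(87.7))
E
```

```text
t 1.8167 tcp [ 251.1 -599.5  193.6] yaw 87.57 W 87.3 F [0.38 0.31 0.32]
shift shares (now axes) [12.09  7.87  3.74] (goal axes) [12.08  7.89  3.74] turn shares [ 0.001 -0.    -0.029]
```

Emit:
drive_tool:
  moves:
    - [0.4,0.25,0.1,0,0,0]
    - [0.75,0.49,0.23,0,0,0]
    - [0.75,0.49,0.23,0,0,0]
    - [0.75,0.49,0.23,0,0,0]
    - [0.75,0.49,0.23,0,0,0]
    - [0.75,0.49,0.23,0,0,0]
    - [0.75,0.49,0.23,0,0,0]
    - [0.75,0.49,0.23,0,0,0]
    - [0.75,0.49,0.23,0,0,0]
    - [0.75,0.49,0.23,0,0,0]
    - [0.75,0.49,0.23,0,0,0]
    - [0.75,0.49,0.23,0,0,0]
    - [0.75,0.49,0.23,0,0,0]
    - [0.75,0.49,0.23,0,0,0]
    - [0.75,0.49,0.23,0,0,0]
    - [0.75,0.49,0.23,0,0,0]
    - [0.44,0.27,0.19,0,0,0]
    - [0,0,0,0,0,0]
    - [0,0,0,0,0,0]

```text
t: 3.4
tcp_pos: [460.0, -304.2, 99.9]
tcp_rot: [0.721, 0.693, -0.0, -0.0]
wrist_force: [-1.6, 0.8, 0.4]
width: 87.1
grip_force: 0.0
```

Run:
```python
from h import *
plan(460.4,-305.8,31,np.radians(87.7))
im,d=robot.snapshot("side"); cv2.imwrite("pics/s1.png",cv2.resize(im[90:250,150:400],None,fx=3.2,fy=3.2,interpolation=cv2.INTER_CUBIC))
```

```text
t 3.4 tcp [ 460.  -304.2   99.9] yaw 87.75 W 87.1 F [-1.64  0.77  0.37]
shift shares (now axes) [-0.07  0.02  2.75] (goal axes) [-0.07  0.02  2.75] turn shares [-0.006 -0.003  0.012]
```

View pics/s1.png

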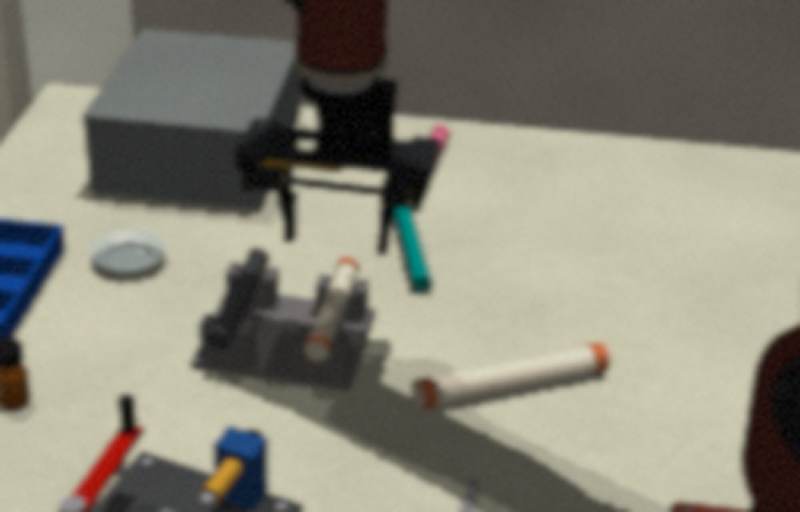

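The fingers (290,235) and (383,250) stand astride the white rod at (335,305). I'll go down and grip it.

Emit:
drive_tool:
  moves:
    - [-0.07,0.02,0.4,0,0,0]
    - [0,0,0.4,0,0,0]
    - [0,0,0.4,0,0,0]
    - [0,0,0.4,0,0,0]
    - [0,0,0.4,0,0,0]
    - [0,0,0.4,0,0,0]
    - [0,0,0.35,0,0,0]
    - [0,0,0,0,0,0]
    - [0,0,0,0,0,0]

```text
t: 4.2
tcp_pos: [460.0, -306.8, 30.7]
tcp_rot: [0.721, 0.693, -0.0, -0.001]
wrist_force: [-0.5, 0.2, -0.2]
width: 87.1
grip_force: 0.0
```

Emit:
drive_tool:
  moves:
    - [0,0,0,0,0,0]
    - [0,0,0,0,0,0]
    - [0,0,0,0,0,0]
    - [0,0,0,0,0,0]
    - [0,0,0,0,0,0]
    - [0,0,0,0,0,0]
    - [0,0,0,0,0,0]
    - [0,0,0,0,0,0]
    - [0,0,0,0,0,0]
    - [0,0,0,0,0,0]
    - [0,0,0,0,0,0]
    - [0,0,0,0,0,0]
  hand: 0

```text
t: 5.2
tcp_pos: [460.3, -307.1, 31.3]
tcp_rot: [0.721, 0.693, 0.0, 0.0]
wrist_force: [3.1, -0.2, 0.3]
width: 15.1
grip_force: 1.4
```

Emit:
drive_tool:
  moves:
    - [0,0,0,0,0,0]
    - [0,0,0,0,0,0]
    - [0,0,0,0,0,0]

```text
t: 5.45
tcp_pos: [461.8, -307.7, 33.1]
tcp_rot: [0.721, 0.693, 0.0, 0.001]
wrist_force: [0.3, 1.8, 12.2]
width: 2.2
grip_force: 7.0
```

Run:
```python
from h import *
s=robot.sense();print(s["width"],s["grip_force"],s["wrist_force"])
im,d=robot.snapshot("side"); cv2.imwrite("pics/s2.png",cv2.resize(im[120:220,180:320],None,fx=5,fy=5,interpolation=cv2.INTER_CUBIC))
```

```text
2.186445939705242 7.04376183450222 [ 0.28076952  1.79916935 12.21500582]
```

View pics/s2.png

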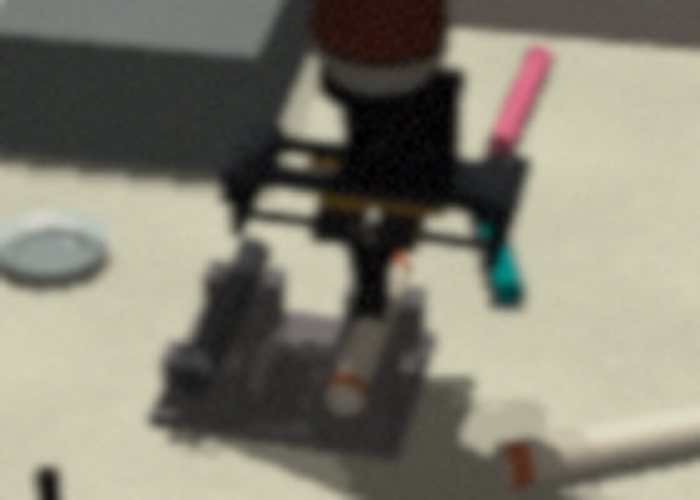

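Fingers are shut at about (370,300) without the rod stopping them. I'll compare them numerically with the rod and tool projections.

Run:
```python
from h import *
s=robot.sense(); p=s["tcp_pos"]
for z in (0,19,60): print("tcp+",z,np.round(proj("side",p+[0,0,z]),1), np.round(proj("top",p+[0,0,z]),1))
for P in ([462.8,-227.2,50],[457.2,-385.8,50],[460,-307,62]): print("rod",np.round(proj("side",np.array(P)),1))
im,d=robot.snapshot("side")
f,cx,cy,E=K("side")
v,u=np.mgrid[165:202,242:268]; dd=d[165:202,242:268]
P=np.stack([(u-cx)*dd/f,(v-cy)*dd/f,dd,np.ones_like(dd)],-1)@np.linalg.inv(E).T
for k in range(0,37,2): print(165+k,[tuple(P[k,j,:3].astype(int)) for j in range(4,24,3)])
```

```text
tcp+ 0 [253.4 189.4] [281.7 180.5]
tcp+ 19 [253.5 184.8] [282.  180.1]
tcp+ 60 [253.8 174.6] [282.5 179.2]
rod [249.2 199.5]
rod [258.4 172.8]
rod [254.1 182.6]
165 [(np.int64(481), np.int64(-267), np.int64(153)), (np.int64(471), np.int64(-268), np.int64(153)), (np.int64(463), np.int64(-277), np.int64(149)), (np.int64(452), np.int64(-267), np.int64(157)), (np.int64(443), np.int64(-267), np.int64(157)), (np.int64(434), np.int64(-269), np.int64(157)), (np.int64(454), np.int64(-514), np.int64(2))]
167 [(np.int64(481), np.int64(-269), np.int64(144)), (np.int64(471), np.int64(-269), np.int64(145)), (np.int64(467), np.int64(-302), np.int64(125)), (np.int64(452), np.int64(-268), np.int64(148)), (np.int64(443), np.int64(-271), np.int64(148)), (np.int64(433), np.int64(-269), np.int64(150)), (np.int64(424), np.int64(-270), np.int64(150))]
169 [(np.int64(517), np.int64(-474), np.int64(1)), (np.int64(476), np.int64(-298), np.int64(119)), (np.int64(467), np.int64(-302), np.int64(117)), (np.int64(452), np.int64(-269), np.int64(140)), (np.int64(443), np.int64(-275), np.int64(138)), (np.int64(433), 
[... 4708 characters left out ...]
425), np.int64(-313), np.int64(1))]
199 [(np.int64(472), np.int64(-225), np.int64(51)), (np.int64(462), np.int64(-224), np.int64(53)), (np.int64(453), np.int64(-228), np.int64(52)), (np.int64(445), np.int64(-236), np.int64(47)), (np.int64(437), np.int64(-252), np.int64(36)), (np.int64(432), np.int64(-289), np.int64(9)), (np.int64(423), np.int64(-300), np.int64(2))]
201 [(np.int64(472), np.int64(-223), np.int64(45)), (np.int64(463), np.int64(-226), np.int64(44)), (np.int64(455), np.int64(-238), np.int64(36)), (np.int64(444), np.int64(-233), np.int64(42)), (np.int64(437), np.int64(-253), np.int64(28)), (np.int64(430), np.int64(-278), np.int64(10)), (np.int64(422), np.int64(-292), np.int64(0))]
```

Run:
```python
from h import *
print("t0",proj("side",np.array([251.2,-599.5,193.5])))
for z in (100,115,130):
  print(z,[np.round(proj("side",np.array([460+s*43.5,-304.2,z])),1) for s in (1,-1)])
```

```text
t0 (np.float64(324.02580024761784), np.float64(114.34772363165942))
100 [array([241.2, 172.1]), array([267.3, 174.9])]
115 [array([241.2, 168.3]), array([267.5, 171.1])]
130 [array([241.2, 164.5]), array([267.7, 167.2])]
```

Emit:
drive_tool:
  moves:
    - [0,0,-0.4,0,0,0]
    - [0,0,-0.4,0,0,0]
    - [0,0,-0.4,0,0,0]
    - [0,0,0,0,0,0]
    - [0,0,0,0,0,0]
    - [0,0,0,0,0,0]

```text
t: 6.05
tcp_pos: [460.1, -307.1, 61.2]
tcp_rot: [0.721, 0.693, -0.0, -0.0]
wrist_force: [0.7, -0.5, -0.2]
width: 0.5
grip_force: 0.0
```

Run:
```python
from h import *
s=robot.sense();print(s["tcp_pos"],s["width"],s["wrist_force"])
im,d=robot.snapshot("side"); f,cx,cy,E=K("side")
sl=(slice(165,195),slice(244,266)); v,u=np.mgrid[sl]; dd=d[sl]
P=np.stack([(u-cx)*dd/f,(v-cy)*dd/f,dd,np.ones_like(dd)],-1)@np.linalg.inv(E).T
for k in range(0,30,1): print(165+k,[tuple(int(a) for a in P[k,j,1:3]) for j in (6,8,10,12,14)])
```

```text
[ 460.10623923 -307.07765954   61.17053891] 0.5027036141098568 [ 0.67430238 -0.48156136 -0.16907895]
165 [(-293, 138), (-297, 136), (-299, 135), (-299, 136), (-295, 139)]
166 [(-292, 135), (-293, 135), (-295, 135), (-293, 136), (-298, 134)]
167 [(-295, 129), (-297, 128), (-293, 132), (-294, 132), (-305, 125)]
168 [(-479, 5), (-297, 124), (-298, 125), (-296, 127), (-488, 2)]
169 [(-479, 0), (-297, 121), (-304, 117), (-298, 122), (-484, 1)]
170 [(-469, 2), (-298, 116), (-296, 118), (-296, 119), (-384, 62)]
171 [(-467, 0), (-295, 115), (-297, 114), (-295, 116), (-377, 62)]
172 [(-458, 1), (-292, 112), (-294, 112), (-296, 111), (-371, 62)]
173 [(-453, 0), (-295, 106), (-296, 107), (-293, 110), (-359, 66)]
174 [(-445, 0), (-297, 101), (-297, 102), (-295, 104), (-358, 63)]
175 [(-441, 0), (-301, 95), (-296, 99), (-298, 98), (-358, 59)]
176 [(-363, 48), (-305, 88), (-300, 92), (-295, 97), (-345, 63)]
177 [(-354, 50), (-354, 51), (-338, 62), (-293, 94), (-340, 63)]
178 [(-344, 52), (-350, 49), (-330, 64), (-333, 62), (-343, 56)]
179 [(-341, 50), (-344, 49), (-322, 65), (-331, 60), (-336, 57)
[... 276 characters left out ...]
), (-295, 63), (-296, 63), (-306, 57), (-335, 37)]
185 [(-294, 58), (-293, 60), (-295, 60), (-296, 60), (-337, 31)]
186 [(-287, 59), (-278, 67), (-287, 61), (-296, 56), (-339, 26)]
187 [(-280, 61), (-276, 64), (-284, 59), (-293, 54), (-335, 25)]
188 [(-272, 62), (-268, 66), (-278, 59), (-288, 54), (-341, 16)]
189 [(-268, 61), (-267, 63), (-271, 61), (-337, 13), (-338, 14)]
190 [(-263, 61), (-263, 62), (-268, 59), (-333, 13), (-335, 12)]
191 [(-254, 64), (-260, 60), (-263, 58), (-326, 13), (-331, 11)]
192 [(-251, 61), (-250, 63), (-266, 52), (-323, 11), (-320, 14)]
193 [(-244, 63), (-244, 64), (-257, 55), (-317, 12), (-319, 11)]
194 [(-236, 64), (-247, 58), (-309, 12), (-261, 49), (-258, 52)]
```

The depth shows the fingertips about 29 mm higher than the reported TCP: shut tips at z≈91 with 61 reported, and they met the rod's top (62) at 33. I'll allow for that and regrip with the reported TCP at about z = 4.

Emit:
drive_tool:
  moves:
    - [0,0,0,0,0,0]
    - [0,0,0,0,0,0]
    - [0,0,0,0,0,0]
    - [0,0,0,0,0,0]
    - [0,0,0,0,0,0]
    - [0,0,0,0,0,0]
    - [0,0,0,0,0,0]
    - [0,0,0,0,0,0]
    - [0,0,0,0,0,0]
    - [0,0,0,0,0,0]
  hand: 100

```text
t: 6.93
tcp_pos: [460.3, -307.1, 61.3]
tcp_rot: [0.721, 0.693, 0.0, -0.0]
wrist_force: [-0.8, 0.8, 0.7]
width: 59.3
grip_force: 0.0
```

Emit:
drive_tool:
  moves:
    - [0,0,0.3,0,0,0]
    - [0,0,0.3,0,0,0]
    - [0,0,0.3,0,0,0]
    - [0,0,0.3,0,0,0]
    - [0,0,0.3,0,0,0]
    - [0,0,0.3,0,0,0]
    - [0,0,0.25,0,0,0]
    - [0,0,0.25,0,0,0]
    - [0,0,0,0,0,0]
    - [0,0,0,0,0,0]

```text
t: 7.77
tcp_pos: [460.1, -307.0, 3.5]
tcp_rot: [0.721, 0.693, -0.0, -0.0]
wrist_force: [0.0, -0.1, -0.4]
width: 87.0
grip_force: 0.0
```

Emit:
drive_tool:
  moves:
    - [0,0,0,0,0,0]
    - [0,0,0,0,0,0]
    - [0,0,0,0,0,0]
    - [0,0,0,0,0,0]
    - [0,0,0,0,0,0]
    - [0,0,0,0,0,0]
    - [0,0,0,0,0,0]
    - [0,0,0,0,0,0]
    - [0,0,0,0,0,0]
    - [0,0,0,0,0,0]
    - [0,0,0,0,0,0]
    - [0,0,0,0,0,0]
    - [0,0,0,0,0,0]
    - [0,0,0,0,0,0]
  hand: 0

```text
t: 8.93
tcp_pos: [461.5, -307.1, 4.2]
tcp_rot: [0.721, 0.693, 0.001, 0.001]
wrist_force: [5.9, -0.5, -1.8]
width: 23.1
grip_force: 30.0
```

Emit:
drive_tool:
  moves:
    - [0,0,-0.15,0,0,0]
    - [0,0,-0.3,0,0,0]
    - [0,0,-0.5,0,0,0]
    - [0,0,-0.8,0,0,0]
    - [0,0,-0.8,0,0,0]
    - [0,0,-0.8,0,0,0]
    - [0,0,-0.8,0,0,0]
    - [0,0,-0.3,0,0,0]
    - [0,0,0,0,0,0]
    - [0,0,0,0,0,0]

```text
t: 9.77
tcp_pos: [460.0, -307.1, 114.9]
tcp_rot: [0.721, 0.693, -0.0, -0.0]
wrist_force: [-0.5, -0.1, -4.1]
width: 23.0
grip_force: 30.0
```

Run:
```python
from h import *
s=robot.sense();print(s["tcp_pos"],s["wrist_force"],s["width"],s["grip_force"],s["qpos"].round(2))
# rod pose in the hand from top depth+side colour
f,cx,cy,E=K("side"); im,d=robot.snapshot("side"); hsv=cv2.cvtColor(im,cv2.COLOR_BGR2HSV)
V=np.linalg.inv(E)
v,u=np.mgrid[0:384,0:512]
P=(np.stack([(u-cx)*d/f,(v-cy)*d/f,d,np.ones_like(d)],-1)@V.T)[...,:3]
near=(abs(P[...,0]-460)<30)&(abs(P[...,1]+306)<100)&(P[...,2]>105)&(P[...,2]<170)
c=((hsv[...,0]<20)&(hsv[...,1]>90)&near).astype(np.uint8)
n,l,st,ce=cv2.connectedComponentsWithStats(c)
for i in range(1,n):
    if st[i,4]>4: print(st[i],P[l==i].mean(0).round(1),P[l==i].min(0).round(),P[l==i].max(0).round())
w=near&(hsv[...,1]<90)&(hsv[...,2]>110); print(w.sum(),P[w].min(0),P[w].max(0))
gx=O-17*FX; plan(gx[0],gx[1],114,np.radians(75.65)); print(gx)
b=atz("top",145+(265.5)/5-.5,115+256.5/5-.5,60)[:2]; print("ball tip fx",(b-O)@FX,(b-O)@FY)
```

```text
[ 459.97613607 -307.10110836  114.93036067] [-0.4868958  -0.08119094 -4.13397409] 23.046719447339317 29.98687595129013 [ 0.81  0.22 -0.34  1.79  0.08  1.15  0.4 ]
38 [ 439.78727178 -345.76661476  145.18700581] [ 480.94485053 -219.03122366  169.54330366]
t 9.8167 tcp [ 459.5 -306.8  114.1] yaw 87.7 W 23.4 F [ 0.29  0.19 -3.98]
shift shares (now axes) [1.689e+01 2.650e+00 1.000e-02] (goal axes) [17.07 -0.93  0.  ] turn shares [-0.018 -0.006  2.629]
[542.71335725 112.46959686]
ball tip fx 82.96326050606893 0.0424019551693067
```

Emit:
drive_tool:
  moves:
    - [0,0,0,0,0,0.876]
    - [0,0,0,0,0,0.876]
    - [0,0,0,0,0,0.876]
    - [0.4,0,0,0,0,0]
    - [0.8,0,0,0,0,0]
    - [1,-0.1,0,0,0,0]
    - [1,-0.1,0,0,0,0]
    - [1,-0.1,0,0,0,0]
    - [1,-0.1,0,0,0,0]
    - [1,-0.1,0,0,0,0]
    - [1,-0.1,0,0,0,0]
    - [1,-0.1,0,0,0,0]
    - [1,-0.1,0,0,0,0]
    - [1,-0.1,0,0,0,0]
    - [1,0,0,0,0,0]
    - [1,0,0,0,0,0]
    - [1,0,0,0,0,0]
    - [1,0,0,0,0,0]
    - [1,0,0,0,0,0]
    - [1,0,0,0,0,0]

```text
t: 11.48
tcp_pos: [537.8, 92.8, 114.1]
tcp_rot: [0.789, 0.615, -0.001, -0.001]
wrist_force: [-0.0, -0.1, -4.3]
width: 23.2
grip_force: 30.0
```

Emit:
drive_tool:
  moves:
    - [0.5,0,0,0,0,0]
    - [0.26,0,0,0,0,0]
    - [0,0,0,0,0,0]
    - [0,0,0,0,0,0]
    - [0,0,0,0,0,0]

```text
t: 11.9
tcp_pos: [543.2, 107.8, 114.6]
tcp_rot: [0.79, 0.613, -0.001, 0.0]
wrist_force: [0.1, -0.5, -4.1]
width: 23.1
grip_force: 30.0
```

Run:
```python
from h import *
g=O-14*FX; plan(g[0],g[1],26,np.radians(75.65)); print(robot.sense()["qpos"].round(2))
```

```text
t 11.9 tcp [543.2 107.8 114.6] yaw 75.61 W 23.1 F [ 0.12 -0.45 -4.09]
shift shares (now axes) [ 0.06 -0.06  3.55] (goal axes) [ 0.06 -0.06  3.55] turn shares [-0.008  0.012 -0.008]
[ 0.26  0.25 -0.62  1.78  0.16  1.16 -0.66]
```

Emit:
drive_tool:
  moves:
    - [0.06,-0.06,0.2,0,0,0]
    - [0,0,0.5,0,0,0]
    - [0,0,0.6,0,0,0]
    - [0,0,0.6,0,0,0]
    - [0,0,0.5,0,0,0]
    - [0,0,0.5,0,0,0]
    - [0,0,0.35,0,0,0]
    - [0,0,0.2,0,0,0]
    - [0,0,0.1,0,0,0]
    - [0,0,0,0,0,0]
    - [0,0,0,0,0,0]

```text
t: 12.82
tcp_pos: [542.8, 111.2, 26.7]
tcp_rot: [0.79, 0.613, 0.0, 0.0]
wrist_force: [0.1, 1.2, -3.3]
width: 23.3
grip_force: 30.0
```

Run:
```python
from h import *
s=robot.sense()
g=O-14*FX; plan(g[0],g[1],15,np.radians(75.65)); 
im,d=robot.snapshot("side"); cv2.imwrite("pics/s3.png",cv2.resize(im[215:325,130:260],None,fx=5.4,fy=5.4,interpolation=cv2.INTER_CUBIC))
```

```text
t 12.8167 tcp [542.8 111.2  26.7] yaw 75.66 W 23.3 F [ 0.1   1.17 -3.33]
shift shares (now axes) [-0.07 -0.02  0.47] (goal axes) [-0.07 -0.02  0.47] turn shares [ 0.007 -0.005  0.003]
```

View pics/s3.png

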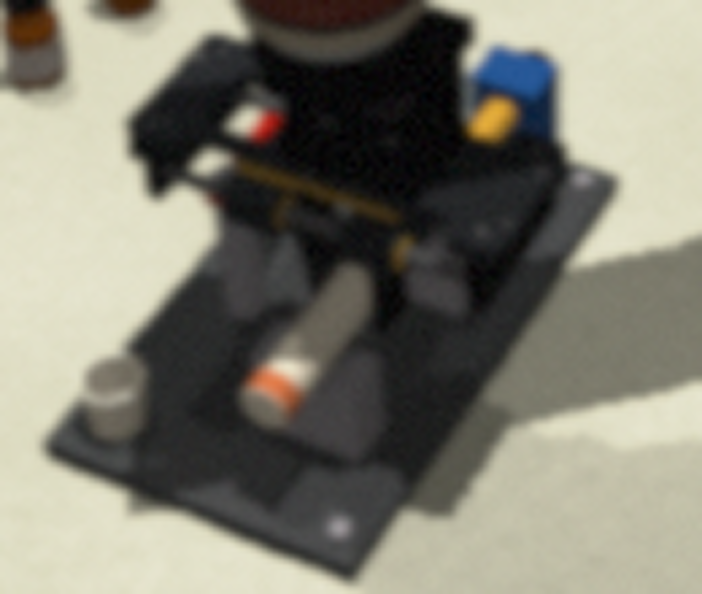

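The rod (end at 268,400) hangs over the V-blocks in line with the groove, clear of the strap and crucible. I'll lower it gently.

Emit:
drive_tool:
  moves:
    - [-0.04,0,0.12,0,0,0]
    - [0,0,0.12,0,0,0]
    - [0,0,0.06,0,0,0]
    - [0,0,0.03,0,0,0]
    - [0,0,0,0,0,0]
    - [0,0,0,0,0,0]

```text
t: 13.37
tcp_pos: [542.1, 110.1, 18.0]
tcp_rot: [0.79, 0.613, -0.0, -0.0]
wrist_force: [-0.2, -0.0, -4.1]
width: 23.2
grip_force: 30.0
```

Emit:
drive_tool:
  moves:
    - [0,0,0.03,0,0,0]
    - [0,0,0.02,0,0,0]
    - [0,0,0,0,0,0]
    - [0,0,0,0,0,0]

```text
t: 13.7
tcp_pos: [542.3, 110.1, 16.9]
tcp_rot: [0.79, 0.613, 0.0, 0.0]
wrist_force: [0.6, -0.7, -3.6]
width: 23.1
grip_force: 30.0
```

Emit:
drive_tool:
  moves:
    - [0,0,0.03,0,0,0]
    - [0,0,0.02,0,0,0]
    - [0,0,0,0,0,0]
    - [0,0,0,0,0,0]

```text
t: 14.03
tcp_pos: [542.9, 110.1, 16.0]
tcp_rot: [0.79, 0.613, 0.001, 0.0]
wrist_force: [1.8, -0.7, 0.7]
width: 22.8
grip_force: 30.0
```

Emit:
drive_tool:
  moves:
    - [0,0.04,0,0,0,0]
    - [0,0,0.02,0,0,0]
    - [0,0,0.02,0,0,0]
    - [0,0,0,0,0,0]
    - [0,0,0,0,0,0]

```text
t: 14.45
tcp_pos: [543.8, 109.8, 15.0]
tcp_rot: [0.79, 0.613, 0.001, 0.0]
wrist_force: [3.1, -0.7, 2.5]
width: 22.9
grip_force: 30.0
```

Emit:
drive_tool:
  moves:
    - [0,0.03,0,0,0,0]
    - [0,0,0.02,0,0,0]
    - [0,0,0,0,0,0]
    - [0,0,0,0,0,0]

```text
t: 14.78
tcp_pos: [544.4, 109.7, 14.4]
tcp_rot: [0.79, 0.613, 0.0, 0.0]
wrist_force: [2.7, -1.1, 4.0]
width: 23.0
grip_force: 30.0
```

Emit:
drive_tool:
  moves:
    - [0,0.04,0,0,0,0]
    - [0,0.03,0,0,0,0]
    - [0,0,0,0,0,0]
    - [0,0,0,0,0,0]

```text
t: 15.12
tcp_pos: [544.7, 109.6, 13.9]
tcp_rot: [0.79, 0.613, -0.001, -0.001]
wrist_force: [-1.3, 0.4, 6.5]
width: 23.0
grip_force: 30.0
```

Emit:
drive_tool:
  moves:
    - [0,0,0,0,0,0]
    - [0,0,0,0,0,0]
    - [0,0,0,0,0,0]
    - [0,0,0,0,0,0]
  hand: 40

```text
t: 15.45
tcp_pos: [544.9, 109.2, 13.6]
tcp_rot: [0.79, 0.613, -0.001, -0.0]
wrist_force: [0.5, 1.4, -0.3]
width: 33.8
grip_force: 0.0
```

Run:
```python
from h import *
s=robot.sense();print(s["tcp_pos"],s["wrist_force"],s["width"]); print((s["tcp_pos"][:2]-O)@FX,(s["tcp_pos"][:2]-O)@FY)
```

```text
[544.93630473 109.20822249  13.57089689] [ 0.54984478  1.44777414 -0.29746984] 33.835358398149076
-14.391326521365155 2.9619049454360113
```

Emit:
drive_tool:
  moves:
    - [0,0,0,0,0,0]
    - [0,0,0,0,0,0]
    - [0,0,0,0,0,0]
    - [0,0,0,0,0,0]
    - [0,0,0,0,0,0]
    - [0,0,0,0,0,0]
  hand: 0

```text
t: 15.95
tcp_pos: [544.8, 109.4, 13.9]
tcp_rot: [0.79, 0.613, -0.001, -0.0]
wrist_force: [-6.6, 0.8, 2.7]
width: 23.0
grip_force: 30.0
```

Emit:
drive_tool:
  moves:
    - [-0.04,0,0,0,0,0]
    - [-0.04,0,0,0,0,0]
    - [-0.04,0,0,0,0,0]
    - [-0.04,0,0,0,0,0]

```text
t: 16.28
tcp_pos: [544.2, 106.8, 14.0]
tcp_rot: [0.789, 0.614, 0.0, -0.001]
wrist_force: [-3.4, 4.5, 1.0]
width: 23.1
grip_force: 30.0
```

Emit:
drive_tool:
  moves:
    - [-0.04,0,0,0,0,0]
    - [-0.04,0,0,0,0,0]
    - [-0.04,0,0,0,0,0]

```text
t: 16.53
tcp_pos: [543.5, 104.0, 14.1]
tcp_rot: [0.789, 0.614, 0.0, -0.001]
wrist_force: [-3.1, 5.1, 0.8]
width: 23.3
grip_force: 30.0
```

Emit:
drive_tool:
  moves:
    - [-0.04,-0.04,0,0,0,0]
    - [-0.04,0,0,0,0,0]
    - [-0.04,0,0,0,0,0]

```text
t: 16.78
tcp_pos: [542.2, 99.7, 14.0]
tcp_rot: [0.79, 0.613, 0.0, 0.0]
wrist_force: [-0.6, 2.2, -2.0]
width: 23.1
grip_force: 30.0
```

Emit:
drive_tool:
  moves:
    - [-0.03,0,0,0,0,0]
    - [-0.03,0,0,0,0,0]

```text
t: 16.95
tcp_pos: [541.8, 98.1, 14.0]
tcp_rot: [0.79, 0.613, -0.0, 0.0]
wrist_force: [-0.4, 1.2, -2.4]
width: 23.6
grip_force: 30.0
```

Emit:
drive_tool:
  moves:
    - [-0.03,0,0,0,0,0]
    - [-0.03,0,0,0,0,0]

```text
t: 17.12
tcp_pos: [541.3, 96.6, 14.0]
tcp_rot: [0.79, 0.613, -0.0, 0.0]
wrist_force: [0.9, 1.2, -2.7]
width: 23.0
grip_force: 30.0
```

Emit:
drive_tool:
  moves:
    - [-0.03,0,0,0,0,0]
    - [-0.03,0,0,0,0,0]

```text
t: 17.28
tcp_pos: [541.0, 95.2, 14.0]
tcp_rot: [0.79, 0.613, -0.0, 0.0]
wrist_force: [0.5, 1.1, -3.3]
width: 23.6
grip_force: 30.0
```

Emit:
drive_tool:
  moves:
    - [-0.03,0,0,0,0,0]
    - [-0.03,0,0,0,0,0]

```text
t: 17.45
tcp_pos: [540.7, 94.1, 14.0]
tcp_rot: [0.79, 0.613, 0.0, -0.0]
wrist_force: [0.2, 2.0, -3.8]
width: 22.8
grip_force: 30.0
```

Emit:
drive_tool:
  moves:
    - [-0.03,0,0,0,0,0]
    - [-0.03,0,0,0,0,0]

```text
t: 17.62
tcp_pos: [540.3, 92.8, 14.1]
tcp_rot: [0.79, 0.613, 0.0, -0.0]
wrist_force: [0.7, 2.8, -3.3]
width: 22.8
grip_force: 30.0
```

Emit:
drive_tool:
  moves:
    - [-0.03,0,0,0,0,0]
    - [-0.03,0,0,0,0,0]

```text
t: 17.78
tcp_pos: [540.0, 91.4, 14.1]
tcp_rot: [0.79, 0.613, 0.0, -0.0]
wrist_force: [0.3, 3.4, -4.7]
width: 23.1
grip_force: 30.0
```

Emit:
drive_tool:
  moves:
    - [-0.03,0,0,0,0,0]
    - [-0.03,0,0,0,0,0]

```text
t: 17.95
tcp_pos: [539.6, 90.1, 14.1]
tcp_rot: [0.79, 0.613, 0.0, -0.0]
wrist_force: [1.2, 3.5, -4.3]
width: 23.1
grip_force: 30.0
```

Emit:
drive_tool:
  moves:
    - [-0.01,0,0.02,0,0,0]
    - [0,0,0.02,0,0,0]
    - [0,0,0,0,0,0]
    - [0,0,0,0,0,0]
    - [0,0,0,0,0,0]

```text
t: 18.37
tcp_pos: [539.7, 89.9, 13.9]
tcp_rot: [0.79, 0.613, 0.0, 0.0]
wrist_force: [-2.4, 4.3, 6.2]
width: 23.3
grip_force: 30.0
```

Emit:
drive_tool:
  moves:
    - [0,0,0.02,0,0,0]
    - [0,0,0,0,0,0]
    - [0,0,0,0,0,0]
    - [0,0,0,0,0,0]

```text
t: 18.7
tcp_pos: [539.7, 89.8, 13.8]
tcp_rot: [0.79, 0.613, 0.0, 0.0]
wrist_force: [-5.4, 2.9, 11.3]
width: 22.9
grip_force: 30.0
```

Emit:
drive_tool:
  moves:
    - [0,-0.03,-0.02,0,0,0]
    - [0,0,0,0,0,0]
    - [0,0,0,0,0,0]
    - [0,0,0,0,0,0]

```text
t: 19.03
tcp_pos: [539.7, 89.9, 13.9]
tcp_rot: [0.79, 0.613, 0.001, 0.0]
wrist_force: [1.0, 3.9, 6.7]
width: 23.5
grip_force: 30.0
```

Emit:
drive_tool:
  moves:
    - [0,0,0,0,0,0]
    - [0,0,0,0,0,0]
    - [0,0,0,0,0,0]
    - [0,0,0,0,0,0]
    - [0,0,0,0,0,0]
  hand: 50

```text
t: 19.45
tcp_pos: [538.4, 89.1, 12.8]
tcp_rot: [0.79, 0.613, -0.0, -0.0]
wrist_force: [-1.1, -0.3, -0.8]
width: 42.1
grip_force: 0.0
```

Run:
```python
from h import *
s=robot.sense();print(s["tcp_pos"],s["wrist_force"],s["width"]); print((s["tcp_pos"][:2]-O)@FX,(s["tcp_pos"][:2]-O)@FY)
```

```text
[538.43448929  89.05102498  12.75491523] [-1.13909932 -0.34501438 -0.75651772] 42.05082975254578
6.748402190188315 1.6587987866966603
```

Emit:
drive_tool:
  moves:
    - [0,0,-0.2,0,0,0]
    - [0,0,-0.3,0,0,0]
    - [0,0,-0.4,0,0,0]
    - [0,0,-0.6,0,0,0]
    - [0,0,-0.8,0,0,0]
    - [0,0,-0.8,0,0,0]
    - [0,0,-0.8,0,0,0]
    - [0,0,-0.4,0,0,0]
    - [0,0,0,0,0,-0.94]
    - [0,0,0,0,0,-0.94]
    - [0,0,0,0,0,-0.94]
    - [0,0,0,0,0,-0.94]
    - [0,0,0,0,0,-0.94]
    - [0,0,0,0,0,-0.94]
    - [0,0,0,0,0,-0.94]
    - [0,0,0,0,0,-0.94]
    - [0,0,0,0,0,0]
    - [0,0,0,0,0,0]

```text
t: 20.95
tcp_pos: [538.8, 89.5, 120.8]
tcp_rot: [0.574, 0.819, 0.0, 0.0]
wrist_force: [0.1, 0.6, 0.2]
width: 43.3
grip_force: 0.0
```

Run:
```python
from h import *
plan(601,-30,115,np.radians(110)); print(robot.sense()["qpos"].round(2))
f,cx,cy,E=K("side"); im,d=robot.snapshot("side"); V=np.linalg.inv(E)
cv2.imwrite("pics/s4.png",cv2.resize(im[205:325,130:260],None,fx=5,fy=5,interpolation=cv2.INTER_CUBIC))
v,u=np.mgrid[0:384,0:512]
P=(np.stack([(u-cx)*d/f,(v-cy)*d/f,d,np.ones_like(d)],-1)@V.T)[...,:3]
m=(abs(P[...,0]-600)<25)&(abs(P[...,1]+30)<30)&(P[...,2]>100)&(P[...,2]<140)
print("handle front pts",m.sum(),np.median(P[m],0).round(1),P[m].max(0).round(),np.mean(u[m]),np.mean(v[m]))
for p in ([601,-30,112],[598.8,-29.6,112]): print(np.round(proj("side",np.array(p)),1))
O2=O+2.7*FY; c=O2+4.6*FX
for k in (-80,80): print("rod end px",np.round(proj("side",np.append(c+k*FX,60)),1))
```

```text
t 20.95 tcp [538.8  89.5 120.8] yaw 109.99 W 43.3 F [0.09 0.57 0.25]
shift shares (now axes) [-5.34  0.7   0.23] (goal axes) [-5.34  0.7   0.23] turn shares [ 0.003  0.    -0.002]
[ 0.36  0.24 -0.69  1.78  0.17  1.17 -0.03]
handle front pts 18 [596.7 -19.5 119.3] [602. -15. 127.] 188.83333333333334 218.55555555555554
[188.4 218.2]
[189.2 218.4]
rod end px [183.  287.3]
rod end px [213.7 246.3]
```

View pics/s4.png

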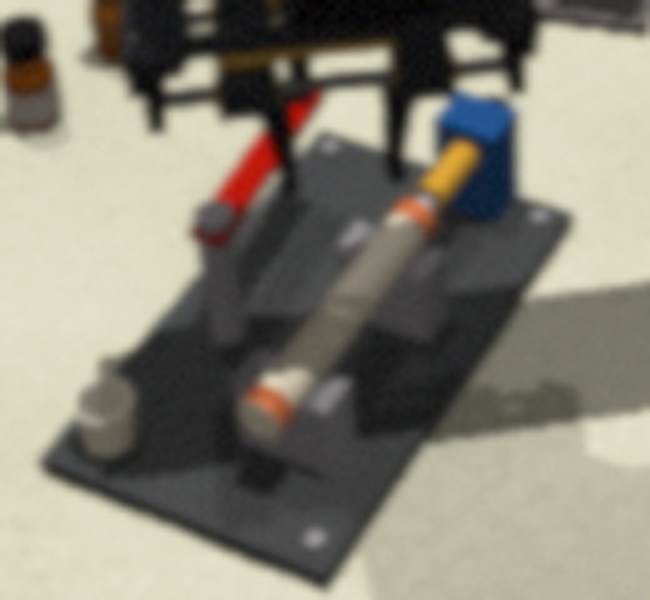

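The rod lies in both V-blocks with its far end (420,205) at the plunger; the handle is where I expected. I'll move over to it.

Emit:
drive_tool:
  moves:
    - [-0.4,0.05,0,0,0,0]
    - [-0.8,0.1,0,0,0,0]
    - [-0.8,0.1,0,0,0,0]
    - [-0.8,0.1,0,0,0,0]
    - [-0.8,0.1,0,0,0,0]
    - [-0.8,0.1,0,0,0,0]
    - [-0.6,0.1,0,0,0,0]
    - [-0.34,0.05,0,0,0,0]
    - [0,0,0,0,0,0]
    - [0,0,0,0,0,0]

```text
t: 21.83
tcp_pos: [600.9, -29.3, 120.4]
tcp_rot: [0.573, 0.82, 0.0, -0.0]
wrist_force: [0.3, -0.1, 0.2]
width: 43.3
grip_force: 0.0
```

Run:
```python
from h import *
plan(601,-30,74,np.radians(110))
im,d=robot.snapshot("side"); cv2.imwrite("pics/s5.png",cv2.resize(im[160:270,140:270],None,fx=5,fy=5,interpolation=cv2.INTER_CUBIC))
```

```text
t 21.8333 tcp [600.9 -29.3 120.4] yaw 110.1 W 43.3 F [ 0.31 -0.1   0.15]
shift shares (now axes) [-0.03 -0.01  1.86] (goal axes) [-0.03 -0.01  1.86] turn shares [-0.003 -0.01   0.023]
```

View pics/s5.png

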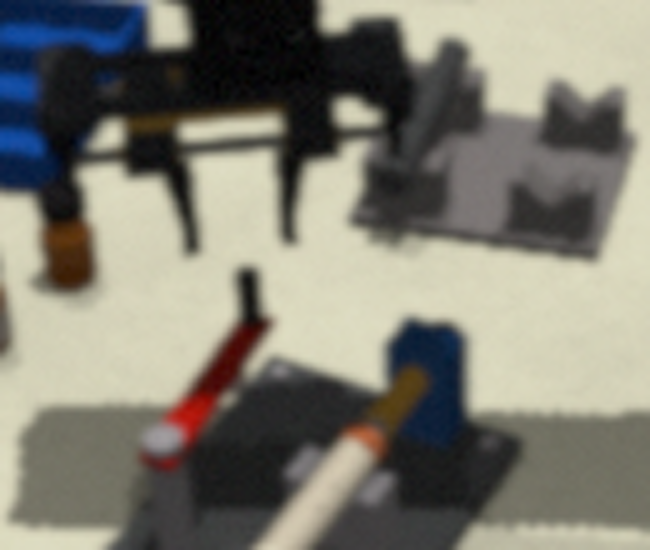

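The handle (247,275) stands midway under the two fingertips (192,250) and (290,240). I'll go down and grip it.

Emit:
drive_tool:
  moves:
    - [0,0,0.3,0,0,0]
    - [0,0,0.4,0,0,0]
    - [0,0,0.4,0,0,0]
    - [0,0,0.4,0,0,0]
    - [0,0,0.3,0,0,0]
    - [0,0,0,0,0,0]
    - [0,0,0,0,0,0]

```text
t: 22.47
tcp_pos: [600.6, -29.6, 74.8]
tcp_rot: [0.573, 0.82, -0.0, -0.001]
wrist_force: [0.4, 0.6, 0.1]
width: 43.6
grip_force: 0.0
```

Emit:
drive_tool:
  moves:
    - [0,0,0,0,0,0]
    - [0,0,0,0,0,0]
    - [0,0,0,0,0,0]
    - [0,0,0,0,0,0]
    - [0,0,0,0,0,0]
    - [0,0,0,0,0,0]
    - [0,0,0,0,0,0]
    - [0,0,0,0,0,0]
    - [0,0,0,0,0,0]
  hand: 0

```text
t: 23.22
tcp_pos: [601.1, -30.3, 75.7]
tcp_rot: [0.573, 0.82, -0.0, 0.0]
wrist_force: [-1.6, -2.7, 2.9]
width: 12.9
grip_force: 30.0
```

```bash
cat > st.py <<'E'
from h import *
s=robot.sense(); p=s["tcp_pos"][:2]; O2=O+2.7*FY; pv=O2+75*FY
r=p-pv; x,y=r@FX,r@FY
M=R.from_quat(s["tcp_rot"]).as_matrix(); tan=FX*(-np.cos(np.arctan2(x,-y)))+FY*(-np.sin(np.arctan2(x,-y)))
print("t",s["t"],p.round(1),"angle",np.arctan2(x,-y).round(3),"rad",np.hypot(x,y).round(1),"F",s["wrist_force"].round(1),"w",s["width"],s["grip_force"],"q",s["qpos"].round(2))
t3=np.append(tan,0); r3=np.append(r/np.hypot(x,y),0)
print("tangent in tool",(M.T@t3).round(3),"radial",(M.T@r3).round(3),"Ftan",s["wrist_force"]@t3,"Frad",s["wrist_force"]@r3)
E
python3 st.py
```

```text
t 23.2167 [601.1 -30.3] angle 1.703 rad 107.8 F [-1.6 -2.7  2.9] w 12.94907500044309 29.999486901797354 q [ 0.46  0.39 -0.6   1.7   0.24  1.13  0.14]
tangent in tool [ 0.452 -0.892 -0.   ] radial [-0.892 -0.452  0.001] Ftan 1.2669532309181826 Frad 2.829064103683388
```

Emit:
drive_tool:
  moves:
    - [0.1,-0.185,0,0,0,0.625]
    - [0.1,-0.185,0,0,0,0.625]
    - [0.1,-0.185,0,0,0,0.625]
    - [0.1,-0.185,0,0,0,0.625]
    - [0.1,-0.185,0,0,0,0.625]
    - [0.1,-0.185,0,0,0,0.625]
    - [0.1,-0.185,0,0,0,0.625]
    - [0.1,-0.185,0,0,0,0.625]

```text
t: 23.88
tcp_pos: [561.3, -17.6, 75.7]
tcp_rot: [0.725, 0.689, -0.0, 0.0]
wrist_force: [-1.4, -4.7, 2.5]
width: 13.2
grip_force: 30.0
```

```bash
python3 st.py
```

```text
t 23.8833 [561.3 -17.6] angle 1.314 rad 107.9 F [-1.4 -4.7  2.5] w 13.193582516945403 29.99858992639929 q [ 0.43  0.3  -0.55  1.8   0.18  1.09 -0.24]
tangent in tool [ 0.44  -0.898 -0.001] radial [-0.898 -0.44   0.001] Ftan -1.0097376343787732 Frad 4.797904158353066
```

Emit:
drive_tool:
  moves:
    - [0.09,-0.19,0,0,0,0.625]
    - [0.09,-0.19,0,0,0,0.625]
    - [0.09,-0.19,0,0,0,0.625]
    - [0.09,-0.19,0,0,0,0.625]
    - [0.09,-0.19,0,0,0,0.625]
    - [0.09,-0.19,0,0,0,0.625]
    - [0.09,-0.19,0,0,0,0.625]
    - [0.09,-0.19,0,0,0,0.625]
    - [0.09,-0.19,0,0,0,0.625]
    - [0.09,-0.19,0,0,0,0.625]

```text
t: 24.72
tcp_pos: [522.5, 18.3, 75.7]
tcp_rot: [0.873, 0.488, 0.001, -0.0]
wrist_force: [1.0, -0.6, -0.3]
width: 13.1
grip_force: 30.0
```

```bash
python3 st.py
```

```text
t 24.7167 [522.5  18.3] angle 0.82 rad 108.4 F [ 1.  -0.6 -0.3] w 13.084857948111438 29.99885691795498 q [ 0.35  0.21 -0.52  1.89  0.12  1.06 -0.77]
tangent in tool [ 0.436 -0.9   -0.   ] radial [-0.9   -0.436 -0.001] Ftan -1.0399131494337241 Frad -0.5707907350581385
```

Emit:
drive_tool:
  moves:
    - [0.1,-0.185,0,0,0,0.625]
    - [0.1,-0.185,0,0,0,0.625]
    - [0.1,-0.185,0,0,0,0.625]
    - [0.1,-0.185,0,0,0,0.625]
    - [0.05,-0.093,0,0,0,0.31]
    - [0.05,-0.093,0,0,0,0.31]
    - [0.05,-0.093,0,0,0,0.31]
    - [0.05,-0.093,0,0,0,0.31]
    - [0.05,-0.093,0,0,0,0.31]
    - [0.05,-0.093,0,0,0,0.31]
    - [0.05,-0.093,0,0,0,0.31]
    - [0.05,-0.093,0,0,0,0.31]

```text
t: 25.72
tcp_pos: [506.7, 56.5, 75.6]
tcp_rot: [0.952, 0.306, -0.001, 0.0]
wrist_force: [-7.0, -4.6, 7.3]
width: 13.0
grip_force: 30.0
```

```bash
python3 st.py
```

```text
t 25.7167 [506.7  56.5] angle 0.437 rad 108.9 F [-7.  -4.6  7.3] w 13.010907177754184 29.99789292924106 q [ 0.26  0.19 -0.51  1.92  0.11  1.06 -1.23]
tangent in tool [ 0.422 -0.906 -0.001] radial [-0.906 -0.422  0.002] Ftan -3.2545170442580127 Frad 7.697483601926112
```

Emit:
drive_tool:
  moves:
    - [0.01,-0.105,0,0,0,0.31]
    - [0.02,-0.1,0,0,0,0.31]
    - [0.05,-0.093,0,0,0,0.31]
    - [0.045,-0.095,0,0,0,0.31]
    - [0.045,-0.095,0,0,0,0.31]
    - [0.045,-0.095,0,0,0,0.31]
    - [0.045,-0.095,0,0,0,0.31]
    - [0.045,-0.095,0,0,0,0.31]
    - [0.045,-0.095,0,0,0,0.31]
    - [0.045,-0.095,0,0,0,0.31]

```text
t: 26.55
tcp_pos: [504.6, 82.8, 75.7]
tcp_rot: [0.982, 0.186, -0.0, -0.0]
wrist_force: [-2.7, -1.5, 3.0]
width: 13.3
grip_force: 30.0
```

```bash
python3 st.py
```

```text
t 26.55 [504.6  82.8] angle 0.195 rad 109.4 F [-2.7 -1.5  3. ] w 13.26284123737666 29.998756432905793 q [ 0.21  0.19 -0.5   1.92  0.1   1.06 -1.53]
tangent in tool [ 0.418 -0.909 -0.   ] radial [-0.909 -0.418  0.   ] Ftan -1.6903664770509301 Frad 2.644643653622372
```

Emit:
drive_tool:
  moves:
    - [0.045,-0.095,0,0,0,0.31]
    - [0.045,-0.095,0,0,0,0.31]
    - [0.045,-0.095,0,0,0,0.31]
    - [0.045,-0.095,0,0,0,0.31]
    - [0.045,-0.095,0,0,0,0.31]
    - [0,0,0,0,0,0]

```text
t: 27.05
tcp_pos: [506.1, 97.0, 75.7]
tcp_rot: [0.992, 0.126, -0.0, -0.001]
wrist_force: [-1.4, 2.8, 2.1]
width: 13.0
grip_force: 30.0
```

```bash
python3 st.py
```

```text
t 27.05 [506.1  97. ] angle 0.065 rad 109.6 F [-1.4  2.8  2.1] w 13.047344875649603 29.998687645420432 q [ 0.18  0.2  -0.49  1.91  0.11  1.06 -1.68]
tangent in tool [ 0.424 -0.906  0.001] radial [-0.906 -0.424  0.   ] Ftan 2.521913870560355 Frad 1.8749625062193047
```

Emit:
drive_tool:
  moves:
    - [0.03,-0.06,0,0,0,0.2]
    - [0.03,-0.06,0,0,0,0.2]
    - [0,0,0,0,0,0]

```text
t: 27.3
tcp_pos: [506.6, 99.8, 75.7]
tcp_rot: [0.994, 0.11, -0.0, -0.0]
wrist_force: [-4.2, 2.8, 4.2]
width: 13.0
grip_force: 30.0
```

```bash
python3 st.py
```

```text
t 27.3 [506.6  99.8] angle 0.039 rad 109.6 F [-4.2  2.8  4.2] w 13.016292925774385 29.998617894016206 q [ 0.17  0.2  -0.49  1.91  0.11  1.06 -1.72]
tangent in tool [ 0.418 -0.908  0.   ] radial [-0.908 -0.418  0.001] Ftan 1.8141323480047118 Frad 4.709825171183366
```

Emit:
drive_tool:
  moves:
    - [0.03,-0.06,0,0,0,0.15]
    - [0.03,-0.06,0,0,0,0.15]
    - [0,0,0,0,0,0]
    - [0,0,0,0,0,0]

```text
t: 27.63
tcp_pos: [507.3, 103.0, 75.7]
tcp_rot: [0.995, 0.098, -0.0, -0.0]
wrist_force: [-5.8, 2.6, 5.5]
width: 12.7
grip_force: 30.0
```

```bash
python3 st.py
```

```text
t 27.6333 [507.3 103. ] angle 0.009 rad 109.7 F [-5.8  2.6  5.5] w 12.676253833843727 29.998304145410657 q [ 0.16  0.2  -0.49  1.9   0.11  1.06 -1.75]
tangent in tool [ 0.424 -0.906  0.   ] radial [-0.906 -0.424  0.001] Ftan 1.1088411016434017 Frad 6.2699562271700096
```

Emit:
drive_tool:
  moves:
    - [0,0,0,0,0,0]
    - [0,0,0,0,0,0]
    - [0,0,0,0,0,0]
    - [0,0,0,0,0,0]
    - [0,0,0,0,0,0]
    - [0,0,0,0,0,0]
  hand: 50

```text
t: 28.13
tcp_pos: [508.0, 101.9, 75.5]
tcp_rot: [0.995, 0.098, 0.0, -0.0]
wrist_force: [-0.4, -0.5, -0.2]
width: 41.0
grip_force: 0.0
```

Emit:
drive_tool:
  moves:
    - [0,0,-0.3,0,0,0]
    - [0,0,-0.5,0,0,0]
    - [0,0,-0.7,0,0,0]
    - [0,0,-0.8,0,0,0]
    - [0,0,-0.5,0,0,0]
    - [0.5,0,-0.3,0,0,0]
    - [-1,0,-0.3,0,0,0]
    - [-1,0,-0.3,0,0,0]
    - [-1,0,-0.3,0,0,0]
    - [-1,0,-0.3,0,0,0]
    - [-0.6,0,0,0,0,0]
    - [0,0,0,0,0,0]
    - [0,0,0,0,0,0]

```text
t: 29.22
tcp_pos: [407.7, 82.0, 184.1]
tcp_rot: [0.995, 0.098, 0.001, 0.0]
wrist_force: [0.8, -0.3, 0.1]
width: 43.2
grip_force: 0.0
```

Run:
```python
from h import *
s=robot.sense(); print(s["tcp_pos"],s["wrist_force"])
a,d=robot.snapshot("top"); b,_=robot.snapshot("side")
A=cv2.resize(a[125:195,145:235],(400,311),interpolation=cv2.INTER_CUBIC)
B=cv2.resize(b[215:325,130:260],(400,338),interpolation=cv2.INTER_CUBIC)
B=cv2.resize(B,(368,311)); cv2.imwrite("pics/fin.png",cv2.convertScaleAbs(np.hstack([A,B]),alpha=1.3))
```

```text
[407.67642529  82.01129807 184.10554259] [ 0.78552825 -0.27336554  0.12045368]
```

View pics/fin.png

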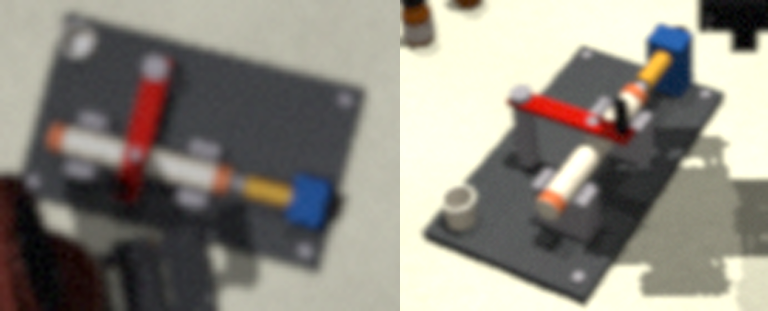

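Strap lies square across the rod (pivot 155,67 to tip 128,190) and the rod's end (228,180) meets the plunger. I'll check numerically that the plunger is still pushed in, comparing the rod's end and the untouched ball tip (83 mm).

Run:
```python
from h import *
ims=np.mean([robot.snapshot("top")[0] for _ in range(8)],0).astype(np.uint8); old=cv2.imread("pics/avg.png")
def prof(im):  # along the rod axis at z=60 in camera frame, mean over +-3 mm
    out=[]
    for x in range(60,136,3):
        px=[proj("top",np.append(O+x*FX+k*FY,60)) for k in (-3,0,3)]
        m=np.float32(px); out.append(cv2.remap(im,m[None,:,0],m[None,:,1],cv2.INTER_LINEAR)[0].mean(0))
    return np.array(out).astype(int)
for x,a,b in zip(range(60,136,3),prof(old),prof(ims)): print(x,a,b)
```

```text
60 [80 75 77] [123 130 143]
63 [70 66 67] [103 115 140]
66 [59 55 57] [ 82  99 137]
69 [51 48 49] [ 65  86 134]
72 [51 48 48] [ 60  81 129]
75 [57 54 54] [ 63  78 116]
78 [68 64 65] [ 69  77 100]
81 [80 76 77] [78 79 89]
84 [88 85 89] [84 83 88]
87 [86 90 97] [82 87 94]
90 [ 76  94 107] [ 72  90 103]
93 [ 63  98 118] [ 60  95 114]
96 [ 53 104 128] [ 51 100 123]
99 [ 48 107 133] [ 46 103 129]
102 [ 47 108 136] [ 45 104 132]
105 [ 47 108 136] [ 45 104 132]
108 [ 47 107 135] [ 45 104 131]
111 [ 47 107 134] [ 46 104 131]
114 [ 47 108 135] [ 45 105 132]
117 [ 47 108 136] [ 46 105 132]
120 [ 47 108 136] [ 45 105 132]
123 [ 48 106 134] [ 47 103 130]
126 [ 54 103 128] [ 53 100 123]
129 [ 68  98 115] [ 65  94 111]
132 [84 85 93] [81 82 90]
135 [98 73 65] [95 71 63]
```

The pictures don't show clearly that the plunger is still pushed in. I'll push the rod's rear end lightly with shut fingers, which tests the contact and makes sure it is loaded.

Emit:
drive_tool:
  moves:
    - [0,0,0,0,0,-1]
    - [0,0,0,0,0,-1]
    - [0,0,0,0,0,-1]
    - [0,0,0,0,0,-1]
    - [0,0,0,0,0,-1]
    - [0,0,0,0,0,-1]
    - [0,0,0,0,0,-1]
    - [0,0,0,0,0,-1]
    - [0,0,0,0,0,-1]
    - [0,0,0,0,0,-1]
    - [0,0,0,0,0,-1]
    - [0,0,0,0,0,-1]
    - [0,0,0,0,0,-1]
    - [0,0,0,0,0,-1]
    - [0,0,0,0,0,0]
  hand: 0

```text
t: 30.97
tcp_pos: [407.4, 82.2, 183.0]
tcp_rot: [0.79, 0.613, -0.0, -0.0]
wrist_force: [-0.2, 0.4, 0.7]
width: 0.7
grip_force: 0.0
```

Run:
```python
from h import *
g=O+2.7*FY-102*FX; plan(g[0],g[1],22,np.radians(75.65))
```

```text
t 30.9667 tcp [407.4  82.2 183. ] yaw 75.61 W 0.7 F [-0.15  0.43  0.74]
shift shares (now axes) [5.92 5.05 6.44] (goal axes) [5.92 5.05 6.44] turn shares [-0.002 -0.    -0.009]
```

Emit:
drive_tool:
  moves:
    - [0.4,0.3,0,0,0,0]
    - [0.7,0.6,0,0,0,0]
    - [0.7,0.6,0,0,0,0]
    - [0.7,0.6,0,0,0,0]
    - [0.7,0.6,0,0,0,0]
    - [0.7,0.6,0,0,0,0]
    - [0.7,0.6,0,0,0,0]
    - [0.7,0.6,0,0,0,0]
    - [0.62,0.55,0,0,0,0]
    - [0,0,0.6,0,0,0]
    - [0,0,0.9,0,0,0]
    - [0,0,0.9,0,0,0]
    - [0,0,0.9,0,0,0]
    - [0,0,0.9,0,0,0]
    - [0,0,0.8,0,0,0]
    - [0,0,0.7,0,0,0]
    - [0,0,0.5,0,0,0]
    - [0,0,0.24,0,0,0]
    - [0,0,0,0,0,0]
    - [0,0,0,0,0,0]

```text
t: 32.63
tcp_pos: [567.2, 193.7, 22.6]
tcp_rot: [0.792, 0.611, 0.0, -0.0]
wrist_force: [-0.6, 0.9, -0.9]
width: 0.3
grip_force: 0.0
```

Emit:
drive_tool:
  moves:
    - [-0.06,0,0,0,0,0]
    - [-0.06,0,0,0,0,0]
    - [-0.06,0,0,0,0,0]
    - [-0.06,0,0,0,0,0]
    - [0,0,0,0,0,0]
    - [0,0,0,0,0,0]

```text
t: 33.13
tcp_pos: [565.5, 187.5, 22.3]
tcp_rot: [0.791, 0.611, 0.0, 0.0]
wrist_force: [0.2, -0.5, 0.1]
width: 0.7
grip_force: 0.0
```

```bash
cat > fx.py <<'E'
from h import *
s=robot.sense(); p=s["tcp_pos"]; print((p[:2]-O)@FX,(p[:2]-O)@FY,p[2],"Fx",s["wrist_force"][:2]@FX,s["wrist_force"].round(1))
E
python3 fx.py
```

```text
-95.2866036764889 3.4645179956192993 22.279328842723316 Fx 0.453405893718695 [ 0.2 -0.5  0.1]
```

Emit:
drive_tool:
  moves:
    - [-0.05,0,0,0,0,0]
    - [-0.05,0,0,0,0,0]
    - [-0.05,0,0,0,0,0]
    - [0,0,0,0,0,0]

```text
t: 33.47
tcp_pos: [564.8, 185.9, 22.3]
tcp_rot: [0.791, 0.612, 0.001, -0.001]
wrist_force: [2.3, 6.0, -2.6]
width: 0.6
grip_force: 2.9
```

Emit:
drive_tool:
  moves:
    - [-0.04,0,0,0,0,0]
    - [-0.04,0,0,0,0,0]
    - [0,0,0,0,0,0]

```text
t: 33.72
tcp_pos: [564.4, 184.4, 22.4]
tcp_rot: [0.791, 0.612, 0.002, -0.001]
wrist_force: [2.5, 7.0, -2.2]
width: 0.6
grip_force: 3.5
```

Emit:
drive_tool:
  moves:
    - [-0.04,0,0,0,0,0]
    - [-0.04,0,0,0,0,0]
    - [0,0,0,0,0,0]

```text
t: 33.97
tcp_pos: [563.9, 182.8, 22.4]
tcp_rot: [0.791, 0.612, 0.002, -0.001]
wrist_force: [2.3, 7.3, -2.1]
width: 0.2
grip_force: 3.9
```

```bash
cat > pr.py <<'E'
from h import *
ims=np.mean([robot.snapshot("top")[0] for _ in range(6)],0).astype(np.uint8)
out=[]
for x in range(60,100,3):
    m=np.float32([proj("top",np.append(O+x*FX+k*FY,60)) for k in (-3,0,3)])
    out.append(cv2.remap(ims,m[None,:,0],m[None,:,1],cv2.INTER_LINEAR)[0].mean(0).astype(int))
for x,a in zip(range(60,100,3),out): print(x,a)
E
python3 pr.py; python3 fx.py
```

```text
60 [139 144 148]
63 [130 136 146]
66 [114 123 144]
69 [ 91 105 141]
72 [ 70  90 138]
75 [ 61  82 131]
78 [ 62  78 119]
81 [ 68  77 104]
84 [74 79 93]
87 [75 84 95]
90 [ 71  91 105]
93 [ 62  98 117]
96 [ 53 103 127]
99 [ 49 106 133]
-90.40264208603259 3.108580414696544 22.431746306460088 Fx -7.831807660419791 [ 2.5  7.5 -3.3]
```

Emit:
drive_tool:
  moves:
    - [-0.04,0,0,0,0,0]
    - [-0.02,0,0,0,0,0]
    - [0,0,0,0,0,0]
    - [0,0,0,0,0,0]

```text
t: 34.6
tcp_pos: [563.6, 181.6, 22.5]
tcp_rot: [0.791, 0.612, 0.002, -0.001]
wrist_force: [3.0, 8.6, -2.2]
width: 0.5
grip_force: 4.3
```

```bash
python3 fx.py
```

```text
-89.15253163743525 3.0939512610707802 22.48957739980699 Fx -9.051286748445277 [ 3.   8.6 -2.2]
```

Emit:
drive_tool:
  moves:
    - [0.03,0,0,0,0,0]
    - [0.05,0,0,0,0,0]
    - [0.1,0,0,0,0,0]
    - [0.2,0,0,0,0,0]
    - [0.3,0,0,0,0,0]
    - [0,0,0,0,0,0]
    - [0,0,0,0,0,0]
    - [0,0,0,0,0,0]

```text
t: 35.27
tcp_pos: [567.2, 195.1, 22.0]
tcp_rot: [0.791, 0.612, -0.0, -0.0]
wrist_force: [0.7, -0.2, -0.3]
width: 0.4
grip_force: 0.0
```

```bash
python3 pr.py; python3 fx.py
```

```text
60 [141 146 149]
63 [135 141 147]
66 [122 130 146]
69 [101 114 144]
72 [ 77  96 141]
75 [ 63  84 136]
78 [ 59  79 127]
81 [ 64  77 112]
84 [70 78 98]
87 [73 83 97]
90 [ 71  92 106]
93 [ 65 100 118]
96 [ 55 105 128]
99 [ 49 107 133]
-102.95822446355923 3.405831689979961 22.049087219226863 Fx -0.00783122885861641 [ 0.7 -0.2  0. ]
```

The rod's end stayed at about 81 mm, some 4 mm past the untouched tip, and did not move when I backed off. The clamp holds it against the loaded plunger, so I'll retreat and hand in.

Emit:
drive_tool:
  moves:
    - [0,0,-0.4,0,0,0]
    - [0,0,-0.8,0,0,0]
    - [0,0,-0.8,0,0,0]
    - [0,0,-0.8,0,0,0]
    - [0,0,-0.8,0,0,0]
    - [0,0,-0.8,0,0,0]
    - [0,0,-0.4,0,0,0]
    - [0,0,0,0,0,0]
    - [0,0,0,0,0,0]
    - [0,0,0,0,0,0]

```text
t: 36.4
tcp_pos: [566.7, 194.8, 140.9]
tcp_rot: [0.791, 0.611, -0.001, -0.0]
wrist_force: [0.5, 0.1, -0.8]
width: 0.3
grip_force: 0.0
```

```bash
python3 -c "
from h import *
print(robot.hand_in())"
```

```text
the job is handed in; nothing more can be done
None
```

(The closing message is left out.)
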